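# Divider, tare, second layer: packing caramel slices on the kitchen scale

## Robot

A 7-joint arm with a two-finger parallel gripper is mounted at the origin on a cart in front of the work surface, level with it; the furniture and walls round the work are solid. World frame = base frame: x ahead of the robot, y to its left, z up, the work surface at z = 0. Lengths are in m, angles in degrees, forces in N, time in s.
With the tool pointing down it reaches from about 0.4 to 0.875 m from the base axis. Payload 6.5 kg.
Tool frame: the origin (TCP) lies between the finger pads; the fingertips stand 8 mm ahead of it and the grasp point (between the pads) lies 11 mm behind it; z points along the fingers, y is the line along which they close (so a half turn about z gives the same grasp; the last joint's range is limited). The gripper opens to 85 mm and grips with 20 to 120 N. Pads are 22 mm wide; open, the fingers measure 114 mm over their backs; the gripper's body (76 mm by 85 mm) begins 54 mm behind the grasp point. The pads swing forward as they close: fully open they stand 13 mm farther back than shut.
Start: joints at [67.941, 30.733, -0.252, 88.115, 0.149, 61.152, -4.079], TCP at [0.204, -0.617, 0.218] pointing down, gripper open.
Joint ranges: [-154.64, 154.64], [-21.42, 123.67], [-72.66, 72.17], [13.99, 137.28], [-74.86, 254.86], [10.95, 109.41], [-158.01, 158.01]. Speed limits (degrees/s): [136.94, 136.94, 180, 180, 180, 180, 180].

## Interface

Orientations are given as a 3x3 rotation matrix whose columns are the frame's x, y, z axes.
In Python, from rig import manip, optics, monitor gives the robot as it stands (manip), with the cameras (optics) and the readings (monitor).
- The arm moves only by the shell command python3 jog.py 'ROWS' [FORCE]. ROWS is a JSON list that holds a single list of rows (three levels of brackets), with 1 to 8 rows, each of 5 numbers: the opening from 0.0 (shut) to 1.0 (fully open), then dx, dy, dz in a scale on which 1.0 is 0.4 m, then a turn about the tool's z in shares of 90 degrees (1.0 is 90 degrees); each row is the pose to reach, as a shift and turn from the pose commanded when the command began, along the tool's axes at that moment; what a row does not reach only later rows make up. A row lasts 1/10 s, in which the tool goes at most 0.05 m and 8.59 degrees, less where a joint would pass 70% of its speed; a pose out of reach is approached as far as the arm can. The fingers move at their own pace and stop on an object; FORCE is the grip in N (left out, the last holds). Time passes only in rows, so rows that do not move let the fingers close. It prints the time, the measured TCP pose, the force, the opening and the grip force at its end. A shift or turn number past 1, either way, is cut back to 1. Input that does not fit is refused with a message, and nothing moves.
- monitor.get_state(): the state, without advancing time (a new reading comes with each control period).
- optics.snapshot(name): name is "side" or "top" or "wrist"; returns the picture (400x640x3 uint8, blue, green, red); there is no depth.
- optics.calibration(name): a dict with "K" (3x3 intrinsics, pixels), "distortion" ([k1, k2, p1, p2, k3] as OpenCV has them; the pictures are not rectified), "rvec" (rotation vector, rad) and "tvec" (3), from world to camera coordinates, as OpenCV has them; the wrist camera has in their place "tool_from_camera" (4x4, takes a point from camera to tool coordinates, whose origin is the TCP and whose axes are the flange's). Camera axes: x right, y down, z forward; pixel columns grow to the right and rows downward; lengths in m; the calibration is good to about 2 mm. A picture is of the moment at which its call begins: read the wrist's pose just before it. calibration takes no time and is no camera call.
- manip.sign_off(): hands the job in; it is judged then, once.
The state is a dict: "t": time; "joint_positions": joint angles; "qd": joint speeds; "effort": joint torques, N m; "eef_pos": TCP position; "tool_rot": TCP orientation; "contact_force": force on the tool from outside, world axes, zero at the start; "ft_torque": the same for the moment, N m; "width": opening from 0.0 (shut) to 1.0 (fully open); "grasp_force": force on a finger pad.
Only numpy, scipy, OpenCV 4.12 (cv2) and the standard library are available. Lean on these libraries where they do the work, as an engineer would, in place of code of your own. Each camera call takes 0.05 s, during which the arm holds its last target. There are 200 camera calls.

## Task

The baking tin on the kitchen scale holds a first layer of caramel slices: lay the white divider board flat inside the tin on top of them and let go of it, then press the scale's tare key firmly but not hard (about 5 N) with the fingertips, so that the scale will show the second layer alone. Only then set the two slices from the chopping board on the divider, chocolate up and lying flat, side by side along the tin's length with one in each half, centred across the tin and square with its sides. Lower things into place rather than dropping them, leave the tin where it stands on the scale, and do not disturb anything else on the worktop.

Things in the scene. Friction and masses are not known exactly. Their poses are not given: they have to be found in the camera images.
- scale: white kitchen scale, fixed, 225 mm (its x) x 215 mm (its y); origin: centre of its footprint on the worktop, z up. On its -x side, towards the robot, a control strip (black glass, blank display, square key), surface 22 mm above the worktop; behind it a steel deck 150 x 205 mm, top 26 mm above the worktop.
- deck_centre (a point): centre of the top of the scale's steel deck (scale frame: x +32 mm, y 0, z 26 mm); axes as the scale's.
- tare_key: tare key: flat pale grey square membrane key 34 x 34 mm with a blue ring, right of the display. Origin: centre of its underside; its top is 6 mm above the origin, 25 mm above the worktop, 3 mm proud of the strip. It gives 0.22 mm per N up to 2 mm (9 N), then is rigid. More than 2.5 N for 0.1 s registers; 40 N breaks it.
- tin: dark grey baking tin, loose on the scale's deck, 0.4 kg. Origin: centre of its underside; long side along its y, z up. Inside floor 3 mm above the origin; flared sides, inner size 117 x 163 mm at the floor, 124 x 170 mm at 23 mm height, 132 x 178 mm at the rim (45 mm above the origin); walls 2 mm; wire ears of 12 mm at both y ends.
- slice_a: caramel slice: flat block 62 mm (its x) x 76 mm (its y) x 20 mm high, pale biscuit, caramel, dark chocolate top with drizzle, 0.08 to 0.15 kg. Origin: centre of underside, z up. Grasp across its x. Lies in the tin's +y half as first layer, underside 3 mm and top 23 mm above the tin's origin.
- slice_b: caramel slice: flat block 62 mm (its x) x 76 mm (its y) x 20 mm high, pale biscuit, caramel, dark chocolate top with drizzle, 0.08 to 0.15 kg. Origin: centre of underside, z up. Grasp across its x. Lies in the tin's -y half as first layer.
- slice_c: caramel slice: flat block 62 mm (its x) x 76 mm (its y) x 20 mm high, pale biscuit, caramel, dark chocolate top with drizzle, 0.08 to 0.15 kg. Origin: centre of underside, z up. Grasp across its x. Starts on the chopping board at any turn; on the divider in the tin its underside is 29 mm above the tin's origin (55 mm above the worktop).
- slice_d: caramel slice: flat block 62 mm (its x) x 76 mm (its y) x 20 mm high, pale biscuit, caramel, dark chocolate top with drizzle, 0.08 to 0.15 kg. Origin: centre of underside, z up. Grasp across its x. The other slice on the chopping board.
- board: wooden chopping board, fixed, 220 mm (its x) x 320 mm (its y), 21 mm thick, on one side of the scale or the other; origin: centre of its underside. The two slices lie near its two ends (its y), the teaspoon across its middle.
- divider: white rigid board 118 mm (its x) x 164 mm (its y) x 6 mm, 0.07 to 0.12 kg, flat on the worktop beside the scale. Origin: centre of underside, z up. Thumb notches 27 mm deep, 44 mm wide, in the middle of its long sides leave a 64 mm waist across its x: grasp there. In the tin (long side along the tin's y) its underside is 23 mm above the tin's origin, 49 mm above the worktop; play 3 mm each side.
- teaspoon: steel teaspoon 132 x 28 x 11 mm lying on the chopping board between the two slices, its length along the board's x; bystander.
- salt_shaker: salt shaker 44 mm across, 90 mm high, standing beyond one end of the divider; bystander.
- spoon_rest: white china spoon rest 65 x 134 mm, 15 mm high, lying along one long side of the divider, about 10 mm from it; bystander.
- tuna_tin: flat food tin 87 mm across, 40 mm high, standing beyond the other end of the divider; bystander.
- tumbler: drinking glass 80 mm across, 91 mm high, behind the scale to its left; bystander.
- odd_mug: cream mug with pale stripes, 84 mm across (117 mm with its handle), 95 mm high, behind the scale to its right; bystander. Other jars, mugs and tins up to 170 mm high stand along the back beyond x = 0.66 m; low fruit and a roll of tape lie in front of the scale; a wall shelf hangs under 0.6 m above the worktop at the left rear (x > 0.62, y > 0).

How it is judged:
By the outcome, as a careful person would: the job done as asked, in the order asked, and still so for the second after the job is handed in, with the robot touching nothing.
It also fails if it takes over 72 s, if anything falls off the work surface, if the arm or the gripper's body presses on something with over 40 N, if the wrist force passes 120 N, or if a joint passes its speed limit or range.

## Working session

There is one attempt and no reset: what is moved stays moved. The work goes in short steps, Python scripts to look and compute and a shell command to move; the robot and the scene stay as the last step left them, time stands still between calls to the robot, and variables do not carry over. Pictures are saved under pics/ and viewed, at most 10 in all, crops included, and the job is handed in when it is done.

```bash
ls; mkdir -p pics
cat > h.py <<'E'
import numpy as np, cv2
from rig import manip, optics, monitor
def cam(name, st=None):
    c=optics.calibration(name); K=np.array(c["K"]); D=np.array(c["distortion"])
    if name=="wrist":
        T=np.eye(4); T[:3,:3]=st["tool_rot"]; T[:3,3]=st["eef_pos"]
        W=T@np.array(c["tool_from_camera"]); return K,D,W[:3,:3],W[:3,3]
    R=cv2.Rodrigues(np.array(c["rvec"],float))[0]; t=np.array(c["tvec"]).ravel()
    return K,D,R.T,-R.T@t
def rays(C,px):
    K,D,R,o=C
    u=cv2.undistortPoints(np.array(px,float).reshape(-1,1,2),K,D).reshape(-1,2)
    return o,(R@np.c_[u,np.ones(len(u))].T).T
def plane(C,px,z):
    o,d=rays(C,px); return o+d*((z-o[2])/d[:,2])[:,None]
def tri(Cs,pxs):
    A=np.zeros((3,3));b=np.zeros(3);L=[]
    for C,p in zip(Cs,pxs):
        o,d=rays(C,[p]); d=d[0]/np.linalg.norm(d[0]); P=np.eye(3)-np.outer(d,d); A+=P;b+=P@o;L.append((P,o))
    x=np.linalg.solve(A,b); return x,[np.linalg.norm(P@(x-o)) for P,o in L]
E
python3 - <<'E'
from h import *
s=monitor.get_state(); print(s["t"],s["eef_pos"],np.round(s["tool_rot"],3))
for n in("top","side"):
    cv2.imwrite(f"pics/{n}0.png",optics.snapshot(n)); C=cam(n); print(n,C[3],C[0][0,0])
print(optics.calibration("wrist"))
E
```

```text
jog.py
pics
rig.py
0.0 [ 0.20351502 -0.61663436  0.21729614] [[ 0.95   0.313 -0.001]
 [ 0.313 -0.95   0.002]
 [-0.    -0.002 -1.   ]]
top [0.33071692 0.01152032 1.17414092] 431.4002448170105
side [0.29528819 1.14083716 0.77119152] 425.49614810462236
{'K': array([[295.90134812,   0.        , 318.92303946],
       [  0.        , 295.90134812, 201.04988508],
       [  0.        ,   0.        ,   1.        ]]), 'distortion': array([-0.00481023,  0.        ,  0.        ,  0.        ,  0.        ]), 'tool_from_camera': array([[ 2.37664884e-04, -9.54537704e-01, -2.98090113e-01,
         7.54318379e-02],
       [ 9.99999927e-01,  1.37630493e-04,  3.56574629e-04,
         8.24167882e-04],
       [-2.99337639e-04, -2.98090176e-01,  9.54537667e-01,
        -1.57228056e-01],
       [ 0.00000000e+00,  0.00000000e+00,  0.00000000e+00,
         1.00000000e+00]])}
```

View pics/top0.png

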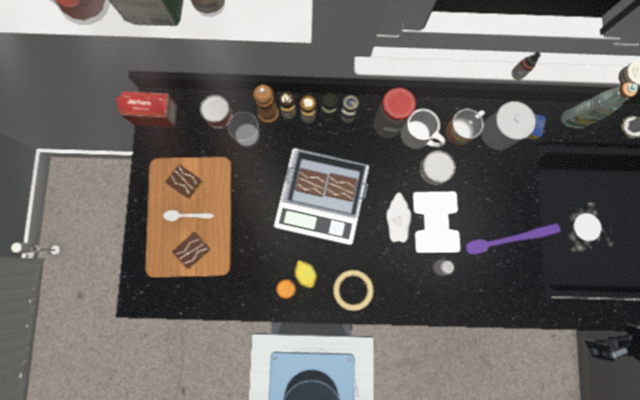

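View pics/side0.png

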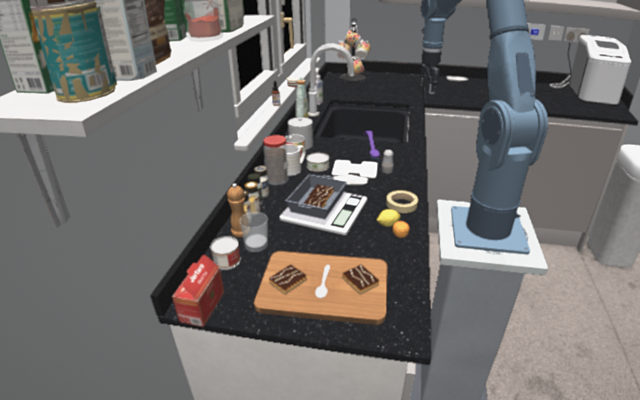

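The top view shows the divider at (436,221), the spoon rest at (399,218), the tin on the scale at (328,183), the tare key at about (329,228), and the slices at (183,180) and (191,250). The side view shows the same layout, with the slices at (288,279) and (361,277). I'll start with rough measurements.

```bash
cat >> h.py <<'E'
def edgefit(C,cnt,z):
    "min-area rectangle of contour in world plane z: centre, sizes, angle of long side"
    P=plane(C,cnt.reshape(-1,2).astype(float),z)[:,:2]
    (c,sz,a)=cv2.minAreaRect((P*1000).astype(np.float32)); 
    if sz[0]<sz[1]: sz=sz[::-1]; a+=90
    return np.array(c)/1000,np.round(sz,1),(a+90)%180-90
def blobs(mask,mn=30):
    cs,_=cv2.findContours(mask.astype(np.uint8),cv2.RETR_EXTERNAL,cv2.CHAIN_APPROX_NONE)
    return sorted([c for c in cs if cv2.contourArea(c)>mn],key=cv2.contourArea)[::-1]
E
python3 - <<'E'
from h import *
I=cv2.imread("pics/top0.png");C=cam("top");h=cv2.cvtColor(I,cv2.COLOR_BGR2HSV)
m=(h[...,1]<60)&(h[...,2]>170)
def sub(m,x0,x1,y0,y1):
    r=np.zeros_like(m);r[y0:y1,x0:x1]=m[y0:y1,x0:x1];return r
for c in blobs(sub(m,408,465,185,258)): print("div",edgefit(C,c,.006))
for c in blobs(sub(m,382,412,185,250)): print("rest",edgefit(C,c,.010))
for c in blobs(sub(m,270,375,145,245)): print("scale",edgefit(C,c,.022))
dk=(h[...,2]<115)
for c in blobs(sub(dk,155,222,162,202),150)+blobs(sub(dk,165,215,230,270),150): print("slice",edgefit(C,c,.041),cv2.contourArea(c))
wood=(h[...,1]>90)&(h[...,0]>5)&(h[...,0]<22)&(h[...,2]>90)
for c in blobs(sub(wood,140,240,150,285),500): print("board",edgefit(C,c,.021))
print("tare",plane(C,[[330,229]],.025),"tin",plane(C,[[328,183]],.05))
s=monitor.get_state();R=s["tool_rot"]
print("shift for (.24? div rough)",R.T@(np.array([.45,-.3,.3])-s["eef_pos"]))
cv2.imwrite("pics/z1.png",cv2.resize(I[140:285,265:470],None,fx=3.8,fy=3.8,interpolation=cv2.INTER_CUBIC))
E
```

```text
div (array([ 0.45923227, -0.32767493]), array([167.1, 120.9]), 2.5005810260772705)
rest (array([ 0.46806195, -0.22415205]), array([131.9,  62.9]), 0.13764697313308716)
scale (array([ 0.48948016, -0.00745221]), array([214.9, 164.8]), 78.51786041259766)
scale (array([ 0.50408731, -0.0151533 ]), array([159.9,  28.7]), 79.1004638671875)
scale (array([ 0.5911684 , -0.03204092]), array([158.7,  22.5]), 79.14903259277344)
scale (array([0.62037537, 0.06887252]), array([54.1, 14.6]), -10.115066528320312)
slice (array([0.54268378, 0.35626056]), array([76.3, 58.3]), 56.95029067993164) 204.5
board (array([0.45434717, 0.34125806]), array([323. , 224.2]), 3.0167746543884277)
tare [[ 0.42817199 -0.03778647  0.025     ]] tin [[ 0.547995   -0.02852154  0.05      ]]
shift for (.24? div rough) [ 0.33331935 -0.22363669 -0.08229909]
```

View pics/z1.png

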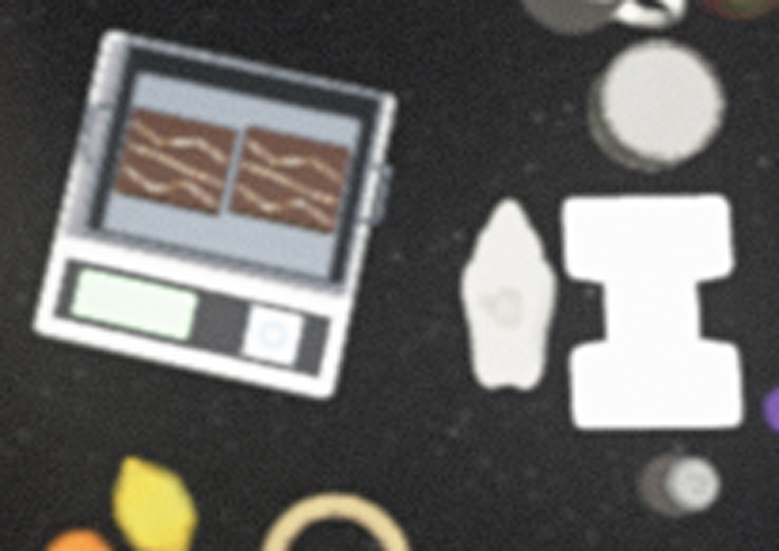

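The crop shows the divider fully visible, with its waist at about (652,313) in the crop, and the tare key at (273,333). The divider measures 167x121 mm at 2.5°, which fits the given size. I'll hover above it and refine with the wrist camera.

Careful with the scale: shifts go in shares of 0.4 m and turns go in shares of 90 degrees. That gives: 0.333 m is 0.8325, 0.292 m is 0.73, 15.7 degrees is 0.1744.

```bash
python3 jog.py '[[[1, 0.105, -0.06, 0, 0.0222], [1, 0.2075, -0.1225, 0.0125, 0.0444], [1, 0.3125, -0.1825, 0.025, 0.0667], [1, 0.4175, -0.2425, 0.025, 0.0889], [1, 0.52, -0.305, 0.03, 0.1111], [1, 0.625, -0.365, 0.0375, 0.1333], [1, 0.73, -0.425, 0.0425, 0.1556], [1, 0.8325, -0.485, 0.0425, 0.1744]]]'; python3 jog.py '[[[1, 0, 0, 0, 0], [1, 0, 0, 0, 0]]]'
python3 - <<'E'
from h import *
s=monitor.get_state(); print(s["t"],s["eef_pos"],np.round(s["tool_rot"],3).tolist(),s["width"],s["contact_force"])
I=optics.snapshot("wrist"); cv2.imwrite("pics/w1.png",I); C=cam("wrist",s)
h=cv2.cvtColor(I,cv2.COLOR_BGR2HSV); m=(h[...,1]<60)&(h[...,2]>170)
for c in blobs(m,600): print(c.reshape(-1,2).mean(0),edgefit(C,c,.006),edgefit(C,c,0.0))
E
```

```text
t: 0.9
eef_pos: [0.4599, -0.3267, 0.2007]
tool_rot: [[0.999, 0.044, -0.001], [0.044, -0.999, 0.001], [-0.001, -0.001, -1.0]]
contact_force: [0.3, 0.4, -0.4]
width: 0.998
grasp_force: 0.0
t: 1.1
eef_pos: [0.4597, -0.3273, 0.2008]
tool_rot: [[0.999, 0.048, -0.001], [0.048, -0.999, 0.001], [-0.001, -0.001, -1.0]]
contact_force: [-0.5, -0.6, 0.3]
width: 1.0
grasp_force: 0.0
1.1 [ 0.45974181 -0.32728697  0.20082754] [[0.999, 0.048, -0.001], [0.048, -0.999, 0.001], [-0.001, -0.001, -1.0]] 0.999787942777854 [-0.47061676 -0.5568066   0.29723836]
[319.61538462 168.55029586] (array([ 0.45982214, -0.32935999]), array([164.1, 118.8]), 2.455941677093506) (array([ 0.4585325 , -0.32943936]), array([166.9, 120.9]), 2.4559550285339355)
[327.46311475  32.15983607] (array([ 0.60740155, -0.33071616]), array([87.1, 70.6]), -87.21556067466736) (array([ 0.60862756, -0.3308187 ]), array([88.6, 71.8]), -87.21557331085205)
[230.59055118 165.2992126 ] (array([ 0.46686859, -0.22169885]), array([135. ,  63.5]), -0.7828598022460938) (array([ 0.46569904, -0.21994321]), array([137.3,  64.6]), -0.7826614379882812)
[
[... 203 characters left out ...]
79527559] (array([ 0.50165823, -0.67354352]), array([53. , 52.3]), -87.17042779922485) (array([ 0.5010817 , -0.67948962]), array([53.9, 53.2]), -87.17028784751892)
[ 18.32575758 372.59848485] (array([0.12873759, 0.12546286]), array([115.8,  53.5]), -41.92414474487305) (array([0.12180456, 0.13313596]), array([117.8,  54.4]), -41.92414474487305)
[ 84.63809524 189.4       ] (array([ 0.42645132, -0.03983242]), array([35.8, 35.5]), -9.765312194824219) (array([ 0.42459286, -0.03497683]), array([36.4, 36.1]), -9.765380859375)
[ 15.8411215  173.70093458] (array([0.44233295, 0.04040639]), array([39. , 30.4]), 78.51268005371094) (array([0.44074521, 0.04662968]), array([39.7, 30.9]), 78.51272583007812)
```

View pics/w1.png

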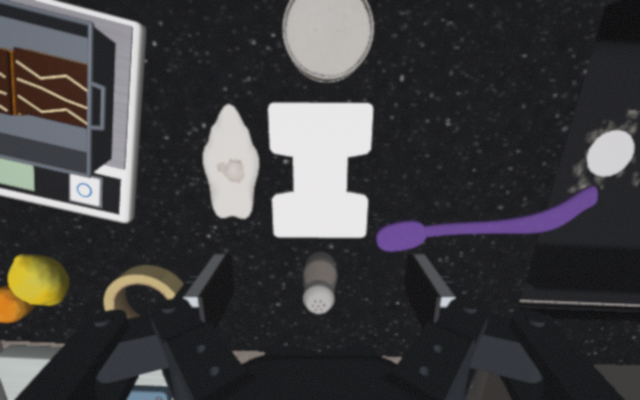

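The wrist view shows the divider at (320,169), the spoon rest at (231,165), the salt shaker at (319,285) and the tare key at (85,189). The divider measures 164.1x118.8 mm, as it should. I'll lower to get a second viewpoint for its height.

To row units: 0.1 m is 0.25, 0.08 m is 0.2.

```bash
python3 jog.py '[[[1, 0, 0.0025, 0.1, 0], [1, 0, 0.005, 0.2, 0], [1, 0, 0.005, 0.25, 0], [1, 0, 0.005, 0.25, 0]]]'
cat >> h.py <<'E'
def corners(cnt): return cv2.boxPoints(cv2.minAreaRect(cnt)).astype(float)
E
python3 - <<'E'
from h import *
import json
s=monitor.get_state()
I=optics.snapshot("wrist"); C=cam("wrist",s); cv2.imwrite("pics/w2.png",I)
f=lambda I:max(blobs((lambda h:(h[...,1]<60)&(h[...,2]>170))(cv2.cvtColor(I,cv2.COLOR_BGR2HSV)),600),key=lambda c:-abs(c.reshape(-1,2).mean(0)[0]-320)+(0 if cv2.contourArea(c)>4000 and 60<c.reshape(-1,2).mean(0)[1] else -999))
c2=f(I); print(edgefit(C,c2,.006),c2.reshape(-1,2).min(0),c2.reshape(-1,2).max(0))
s1=dict(s); s1["eef_pos"]=np.array([0.45974181,-0.32728697,0.20082754]);a=np.radians(2.75);
s1["tool_rot"]=np.array([[.999,.048,-.001],[.048,-.999,.001],[-.001,-.001,-1]])
I1=cv2.imread("pics/w1.png");c1=f(I1);C1=cam("wrist",s1)
o=lambda b:sorted(b.tolist(),key=lambda p:(p[1]>b[:,1].mean(),p[0]))
for p,q in zip(o(corners(c1)),o(corners(c2))): print(tri([C1,C],[p,q]))
E
```

```text
t: 1.55
eef_pos: [0.4556, -0.331, 0.0982]
tool_rot: [[0.999, 0.042, -0.006], [0.042, -0.999, 0.003], [-0.006, -0.003, -1.0]]
contact_force: [-0.2, 0.3, -0.1]
width: 1.003
grasp_force: 0.0
(array([ 0.45947589, -0.3292843 ]), array([164.7, 119. ]), 2.452143907546997) [242  94] [390 276]
(array([ 0.538995  , -0.26636592,  0.00302136]), [np.float64(0.00037250192572216815), np.float64(0.00037250192572213395)])
(array([ 0.54413128, -0.38368848,  0.00902968]), [np.float64(7.58329203067853e-05), np.float64(7.583292030687411e-05)])
(array([ 0.38357666, -0.26739014,  0.02274714]), [np.float64(0.0019923990729066297), np.float64(0.0019923990729065915)])
(array([ 0.38638903, -0.39932833,  0.01658933]), [np.float64(0.0009148075448529993), np.float64(0.0009148075448530489)])
```

To row units: 0.075 m is 0.1875, 0.03 m is 0.075.

```bash
python3 jog.py '[[[1, 0, 0, 0.075, 0], [1, 0, 0, 0.15, 0], [1, 0, 0, 0.1875, 0], [1, 0, 0, 0.1875, 0], [1, 0, 0, 0.1875, 0]]]'
```

```text
t: 2.1
eef_pos: [0.4599, -0.3316, 0.0275]
tool_rot: [[0.999, 0.044, 0.001], [0.044, -0.999, -0.001], [0.001, 0.001, -1.0]]
contact_force: [0.3, -0.2, 0.2]
width: 1.0
grasp_force: 0.0
```

To row units: 0.0165 m is 0.0413, 0.01 m is 0.025.

```bash
python3 jog.py '[[[1, 0, -0.005, 0.025, 0], [1, 0, -0.005, 0.04, 0], [1, 0, -0.005, 0.0413, 0], [0.85, 0, -0.005, 0.0413, 0], [0.8, 0, -0.005, 0.0413, 0]]]' 30
```

```text
t: 2.6
eef_pos: [0.4593, -0.3288, 0.0099]
tool_rot: [[0.999, 0.045, 0.0], [0.045, -0.999, -0.0], [0.0, 0.0, -1.0]]
contact_force: [0.5, 0.7, -1.1]
width: 0.797
grasp_force: 0.0
```

To row units: 0.003 m is 0.0075.

```bash
python3 jog.py '[[[0.8, 0, 0, 0.0075, 0], [0.8, 0, 0, 0.0075, 0], [0.6, 0, 0, 0.0075, 0], [0.6, 0, 0, 0.0075, 0], [0.6, 0, 0, 0.0075, 0]]]' 40
```

```text
t: 3.1
eef_pos: [0.4591, -0.3287, 0.0067]
tool_rot: [[0.999, 0.045, 0.0], [0.045, -0.999, -0.0], [0.0, 0.0, -1.0]]
contact_force: [-1.2, 0.2, 0.2]
width: 0.597
grasp_force: 0.0
```

To row units: 0.004 m is 0.01, -0.002 m is -0.005.

```bash
python3 jog.py '[[[0.85, 0, 0, -0.005, 0], [0.85, 0, 0, -0.005, 0], [0.85, 0, 0, 0.0025, 0], [0.85, 0, 0, 0.0075, 0], [0.85, 0, 0, 0.01, 0], [0.85, 0, 0, 0.01, 0]]]'; python3 jog.py '[[[0.6, 0, 0, 0, 0], [0.6, 0, 0, 0, 0], [0.6, 0, 0, 0, 0]]]' 40
```

```text
t: 3.7
eef_pos: [0.4589, -0.3285, 0.0024]
tool_rot: [[0.999, 0.045, -0.0], [0.045, -0.999, 0.0], [-0.0, -0.0, -1.0]]
contact_force: [0.7, 0.2, 0.3]
width: 0.85
grasp_force: 0.0
t: 4.0
eef_pos: [0.4592, -0.3286, 0.0027]
tool_rot: [[0.999, 0.045, 0.0], [0.045, -0.999, -0.0], [0.0, 0.0, -1.0]]
contact_force: [0.6, 0.2, -0.0]
width: 0.598
grasp_force: 0.0
```

Run:
```python
from h import *
cv2.imwrite("pics/w3.png",optics.snapshot("wrist"));I=optics.snapshot("side");
cv2.imwrite("pics/w3.png",np.vstack([cv2.imread("pics/w3.png")[100:400],cv2.resize(I[120:220,270:483],(640,300),interpolation=cv2.INTER_CUBIC)]))
```

```text
(no output)
```

View pics/w3.png

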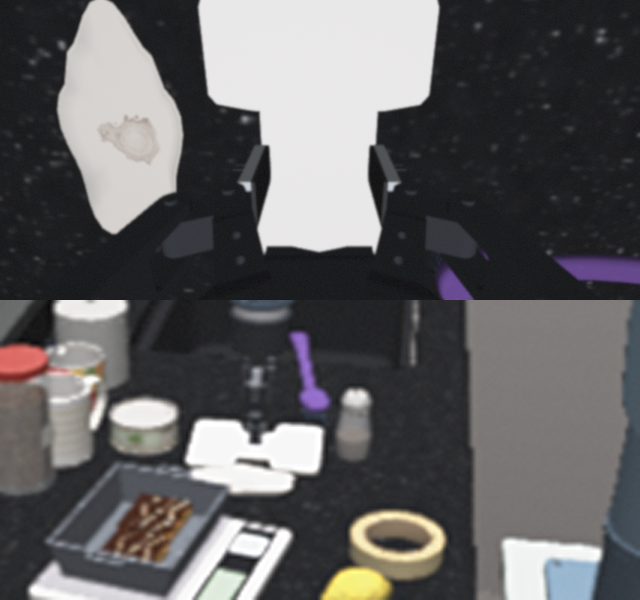

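The wrist view shows the pads at (250,165) and (385,165), slightly overlapping the waist from above. The tips are still above the 6 mm board, so I'll open and go lower.

To row units: 0.006 m is 0.015, 0.005 m is 0.0125.

```bash
python3 jog.py '[[[0.85, 0, 0, -0.005, 0], [0.85, 0, 0, -0.005, 0], [0.85, 0, 0, 0.005, 0], [0.85, 0, 0, 0.0125, 0], [0.85, 0, 0, 0.015, 0], [0.85, 0, 0, 0.015, 0]]]'; python3 jog.py '[[[0.7, 0, 0, 0, 0], [0.7, 0, 0, 0, 0], [0.6, 0, 0, 0, 0]]]' 40
```

```text
t: 4.7
eef_pos: [0.4589, -0.3285, -0.0037]
tool_rot: [[0.999, 0.045, -0.001], [0.045, -0.999, 0.0], [-0.001, -0.0, -1.0]]
contact_force: [0.2, 0.3, -0.6]
width: 0.848
grasp_force: 0.0
t: 5.0
eef_pos: [0.4592, -0.3287, -0.0032]
tool_rot: [[0.999, 0.045, 0.0], [0.045, -0.999, -0.0], [0.0, 0.0, -1.0]]
contact_force: [0.8, -0.4, -1.2]
width: 0.601
grasp_force: 0.0
```

To row units: -0.002 m is -0.005, 0.001 m is 0.0025.

```bash
python3 jog.py '[[[0.85, 0, 0, -0.005, 0], [0.85, 0, 0, -0.005, 0], [0.85, 0, 0, 0.0025, 0], [0.85, 0, 0, 0.005, 0], [0.85, 0, 0, 0.005, 0]]]'
python3 - <<'E'
from h import *
I=optics.snapshot("wrist");J=optics.snapshot("side")
cv2.imwrite("pics/w4.png",np.vstack([I[100:400],cv2.resize(J[140:200,315:443],(640,300),interpolation=cv2.INTER_CUBIC)]))
E
```

```text
t: 5.5
eef_pos: [0.4589, -0.3285, -0.0056]
tool_rot: [[0.999, 0.045, -0.001], [0.045, -0.999, 0.0], [-0.001, -0.0, -1.0]]
contact_force: [-0.0, -0.6, 0.6]
width: 0.847
grasp_force: 0.0
```

View pics/w4.png

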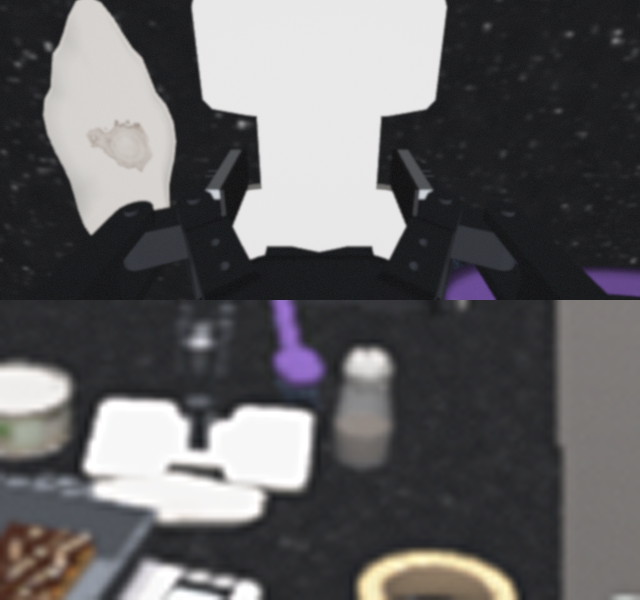

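The pads sit clear on both sides of the waist, at (230,180) and (410,180), and no contact has registered yet. I'll close here and step down further if needed.

To row units: 0.002 m is 0.005.

```bash
python3 jog.py '[[[0.7, 0, 0, 0.005, 0], [0.7, 0, 0, 0.005, 0], [0.65, 0, 0, 0.005, 0], [0.65, 0, 0, 0.005, 0]]]' 40
```

```text
t: 6.0
eef_pos: [0.4591, -0.3287, -0.0073]
tool_rot: [[0.999, 0.045, -0.0], [0.045, -0.999, -0.0], [-0.0, 0.0, -1.0]]
contact_force: [0.3, 0.8, -0.1]
width: 0.65
grasp_force: 0.0
```

To row units: 0.004 m is 0.01, -0.002 m is -0.005.

```bash
python3 jog.py '[[[0.85, 0, 0, -0.005, 0], [0.85, 0, 0, -0.005, 0], [0.85, 0, 0, 0.005, 0], [0.85, 0, 0, 0.01, 0], [0.85, 0, 0, 0.01, 0], [0.7, 0, 0, 0.01, 0], [0.65, 0, 0, 0.01, 0], [0.65, 0, 0, 0.01, 0]]]' 40
```

```text
t: 6.8
eef_pos: [0.4593, -0.3289, -0.0111]
tool_rot: [[0.999, 0.045, 0.0], [0.045, -0.999, -0.0], [0.0, 0.0, -1.0]]
contact_force: [-0.3, -0.4, 2.5]
width: 0.649
grasp_force: 1.1
```

To row units: 0.0045 m is 0.0113, -0.003 m is -0.0075.

```bash
python3 jog.py '[[[0.85, 0, 0, -0.0075, 0], [0.85, 0, 0, -0.0075, 0], [0.85, 0, 0, 0.0025, 0], [0.85, 0, 0, 0.0113, 0], [0.85, 0, 0, 0.0113, 0], [0.7, 0, 0, 0.0113, 0], [0.65, 0, 0, 0.0113, 0], [0.65, 0, 0, 0.0113, 0]]]' 40
```

```text
t: 7.6
eef_pos: [0.4589, -0.3285, -0.0157]
tool_rot: [[0.999, 0.045, -0.0], [0.045, -0.999, 0.0], [-0.0, -0.0, -1.0]]
contact_force: [-1.5, 1.2, 4.0]
width: 0.723
grasp_force: 43.0
```

Gripped. I'll lift and look at the tin from the side.

To row units: -0.316 m is -0.79, -0.3 m is -0.75.

```bash
python3 jog.py '[[[0.65, 0, 0, -0.05, 0], [0.65, 0, 0, -0.15, 0], [0.65, 0, 0, -0.275, 0], [0.65, 0.025, -0.025, -0.4, 0], [0.65, 0.05, -0.05, -0.525, 0], [0.65, 0.0875, -0.0875, -0.6375, 0], [0.65, 0.1125, -0.1125, -0.75, 0], [0.65, 0.1125, -0.1125, -0.79, 0]]]' 50;python3 jog.py '[[[0.65, 0, 0, 0, 0], [0.65, 0, 0, 0, 0], [0.65, 0, 0, 0, 0]]]'
python3 - <<'E'
from h import *
import pickle
s=monitor.get_state(); print(s["joint_positions"],s["width"],s["grasp_force"])
I=optics.snapshot("wrist"); cv2.imwrite("pics/w5.png",I); pickle.dump(s,open("s5.pkl","wb"))
cv2.imwrite("pics/w5c.png",cv2.resize(I[0:330,0:330],None,fx=1.8,fy=1.8,interpolation=cv2.INTER_CUBIC))
E
```

```text
t: 8.4
eef_pos: [0.506, -0.28, 0.3055]
tool_rot: [[0.999, 0.049, 0.008], [0.049, -0.999, -0.002], [0.008, 0.003, -1.0]]
contact_force: [0.2, -1.0, -1.8]
width: 0.716
grasp_force: 54.7
t: 8.7
eef_pos: [0.5007, -0.2816, 0.298]
tool_rot: [[0.999, 0.044, -0.003], [0.044, -0.999, 0.001], [-0.003, -0.002, -1.0]]
contact_force: [0.5, -0.1, -1.5]
width: 0.721
grasp_force: 54.7
[ 27.75565916  19.22929468  -3.73587638  94.2945865    1.3481334
  66.73248799 -63.78690373] 0.7205493179007019 54.70345616340637
```

View pics/w5c.png

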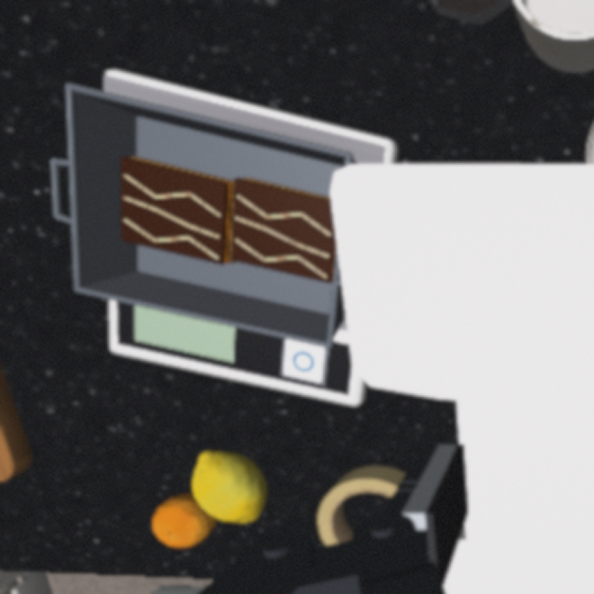

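The crop shows the rim corners at about (67,86), (75,291), (331,341) and (352,153), the tare key at (303,361) and the first-layer slices at (175,210) and (285,228).

Run:
```python
from h import *
import pickle
s=pickle.load(open("s5.pkl","rb"));C=cam("wrist",s);T=cam("top")
k=lambda a:(np.array(a,float)+.5)/1.8-.5
z=lambda a:(np.array(a,float)+.5)/3.8-.5+[265,140]
r=k([[67,86],[75,291],[331,341],[352,153]])
P=plane(C,r,.071);print(P)
print("sides",[np.linalg.norm(P[i]-P[(i+1)%4])*1000 for i in range(4)])
d=lambda a,b:np.degrees(np.arctan2(*(P[a]-P[b])[[1,0]]))
print("ang",d(1,2),d(0,3),d(0,1)+90,"ctr",(P[0]+P[2])/2,(P[1]+P[3])/2)
t=z([[110,33],[65,235],[345,290],[395,97]])
for a,b in zip(r,t): print(tri([C,T],[a,b]))
print("key",plane(C,k([[303,361]]),.025),tri([C,T],[k([303,361]),z([273,333])]))
I=cv2.imread("pics/w5.png");h=cv2.cvtColor(I,cv2.COLOR_BGR2HSV)
print("scale corners",plane(C,k([[108,350],[359,402]]),.022))
# rim edge points: blue-grey thin line vs dark inside
g=I.astype(int);m=(h[...,2]>85)&(h[...,2]<150)&(h[...,0]>95)&(h[...,0]<125)
m[:,200:]=0;m[190:]=0;m[:40]=0
for c in blobs(m,20)[:4]: print(cv2.boundingRect(c),cv2.contourArea(c))
# first layer slices (dark brown) top z=.049
mb=(h[...,0]<20)&(h[...,1]>90)&(h[...,2]<110);mb[:,190:]=0;mb[170:]=0;mb[:60]=0
mb=cv2.morphologyEx(mb.astype(np.uint8),cv2.MORPH_CLOSE,np.ones((9,9)))
for c in blobs(mb,200): print("layer1",edgefit(C,c,.049))
```

```text
[[ 0.63001892  0.05525933  0.071     ]
 [ 0.49387349  0.08187367  0.071     ]
 [ 0.46421719 -0.10178659  0.071     ]
 [ 0.59671848 -0.12810711  0.071     ]]
sides [np.float64(138.72238998754955), np.float64(186.03921115441725), np.float64(135.09020442197843), np.float64(186.36568686750616)]
ang 80.8274141516724 79.70692619120743 78.93904126688538 ctr [ 0.54711805 -0.02326363  0.071     ] [ 0.54529598 -0.02311672  0.071     ]
(array([0.63412026, 0.06523781, 0.0607782 ]), [np.float64(0.0027206149187181733), np.float64(0.002720614918718349)])
(array([0.49242317, 0.09089531, 0.06176475]), [np.float64(0.00062258837355957), np.float64(0.0006225883735595381)])
(array([ 0.46156908, -0.10020714,  0.06576735]), [np.float64(0.0013946632555708032), np.float64(0.0013946632555708334)])
(array([ 0.5947864 , -0.13170654,  0.07844541]), [np.float64(0.0016533405885944652), np.float64(0.001653340588594715)])
key [[ 0.43201996 -0.05508501  0.025     ]] (array([ 0.43278215, -0.0552349 ,  0.02594392]), [np.float64(0.000560526205970311), np.float64(0.0005605262059704449)])
scale corners [[ 0.43344182  0.11174939  0.022     ]
 [ 0.395417   -0.09845409  0.022     ]]
(28, 46, 169, 144) 5278.5
layer1 (array([ 0.54754614, -0.02377169]), array([155.2,  63.5]), 81.6900634765625)
```

Run:
```python
from h import *
import pickle
from scipy.ndimage import map_coordinates
s=pickle.load(open("s5.pkl","rb"));C=cam("wrist",s)
g=cv2.GaussianBlur(cv2.cvtColor(cv2.imread("pics/w5.png"),cv2.COLOR_BGR2GRAY),(0,0),.6).astype(float)
k=lambda a:(np.array(a,float)+.5)/1.8-.5
L={"left":([67,86],[75,291]),"front":([75,291],[331,341]),"right":([331,341],[345,240]),"back":([67,86],[330,146])}
for n,(a,b) in L.items():
    a,b=k(a),k(b);u=(b-a)/np.linalg.norm(b-a);v=np.array([-u[1],u[0]]);off=np.arange(-4,4.01,.25);pts=[];pr=[]
    for f in np.linspace(.08,.92,40):
        p=a+f*(b-a);q=p+off[:,None]*v;y=map_coordinates(g,[q[:,1],q[:,0]],order=1);pr.append(y)
        pts.append(p+off[np.argmax(y*(np.abs(off)<3))]*v)
    print(n,"v",np.round(v,2),"mean profile",np.round(np.mean(pr,0)[::2]).astype(int))
    W=plane(C,np.array(pts),.071)[:,:2].astype(np.float32)
    l=cv2.fitLine(W,cv2.DIST_HUBER,0,.002,.01).ravel();ang=np.degrees(np.arctan2(l[1],l[0]))%180
    nn=np.array([-l[1],l[0]]);r=(W-l[2:])@nn
    c=np.array([.546,-.0232]);print(n,"ang",ang,"dist to c",abs((c-l[2:])@nn)*1000,"rms",np.median(abs(r))*1000)
```

```text
left v [-1.    0.04] mean profile [ 54  59  67  76  87  96 102 104 101  93  82  70  58  49  43  40  38]
left ang 169.02379 dist to c 92.43729170175195 rms 0.2884739
front v [-0.19  0.98] mean profile [ 63  64  66  69  74  79  86  93 100 107 114 120 126 131 134 137 139]
front ang 81.22975 dist to c 71.76763062873016 rms 0.4513591
right v [0.99 0.14] mean profile [106 113 120 127 131 134 135 135 134 135 137 142 149 158 168 178 187]
right ang 163.26155 dist to c 97.56895183499297 rms 1.9843564
back v [-0.22  0.97] mean profile [143 143 141 139 136 132 127 122 117 112 107 101  93  83  72  62  54]
back ang 80.12229 dist to c 72.37589204231062 rms 0.0049193334
```

Run:
```python
from h import *
import pickle
s5=pickle.load(open("s5.pkl","rb"));C5=cam("wrist",s5);T=cam("top")
s1=dict(s5);s1["eef_pos"]=[0.45974181,-0.32728697,0.20082754];s1["tool_rot"]=np.array([[.9988,.048,-.001],[.048,-.9988,.001],[-.001,-.001,-1]]);C1=cam("wrist",s1)
k=lambda a:(np.array(a,float)+.5)/1.8-.5
z=lambda a:(np.array(a,float)+.5)/3.8-.5+[265,140]
print("key w1",plane(C1,[[85,189]],.025),"w5",plane(C5,k([[303,361]]),.025),"top",plane(T,z([[273,333]]),.025))
for n,C in(("w1",C1),("w5",C5),("top",T)):
    I=cv2.imread({"w1":"pics/w1.png","w5":"pics/w5.png","top":"pics/top0.png"}[n]);h=cv2.cvtColor(I,cv2.COLOR_BGR2HSV)
    # lemon, orange centroids; slices
    for nm,lo,hi in(("lemon",22,33),("orange",8,16)):
        b=[c for c in blobs((h[...,0]>=lo)&(h[...,0]<=hi)&(h[...,1]>150)&(h[...,2]>150),15)]
        if n=="top": b=[c for c in b if 270<c.reshape(-1,2).mean(0)[0]<320 and 255<c.reshape(-1,2).mean(0)[1]<305]
        for c in b[:1]: print(n,nm,c.reshape(-1,2).mean(0),plane(C,[c.reshape(-1,2).mean(0)],.02))
mb=None
I=cv2.imread("pics/top0.png");h=cv2.cvtColor(I,cv2.COLOR_BGR2HSV)
m=(h[...,1]>60)&((h[...,0]<25)|(h[...,0]>170))
mm=np.zeros_like(m);mm[160:210,290:362]=m[160:210,290:362]
mm=cv2.morphologyEx(mm.astype(np.uint8),cv2.MORPH_CLOSE,np.ones((5,5)))
for c in blobs(mm,100): print("top layer1",edgefit(T,c,.049))
P=plane(T,z([[110,33],[65,235],[345,290],[395,97]]),.071);print(P,P.mean(0))
```

```text
key w1 [[ 0.43283962 -0.0558633   0.025     ]] w5 [[ 0.43201996 -0.05508501  0.025     ]] top [[ 0.43331964 -0.05495898  0.025     ]]
w1 lemon [ 30.93430657 283.02189781] [[0.29822446 0.04423449 0.02      ]]
w1 orange [  6.86868687 308.51515152] [[0.25611253 0.08715559 0.02      ]]
w5 lemon [123.12621359 272.12621359] [[0.30027848 0.03687352 0.02      ]]
w5 orange [ 97.61956522 291.83695652] [[0.25951702 0.08685161 0.02      ]]
top lemon [303.21296296 274.0462963 ] [[0.30794084 0.02970237 0.02      ]]
top orange [285.24489796 288.67346939] [[0.26899762 0.07540412 0.02      ]]
top layer1 (array([ 0.54425824, -0.02220037]), array([153.2,  61.3]), 82.15213012695312)
[[ 0.63409539  0.06520489  0.071     ]
 [ 0.49165771  0.09047765  0.071     ]
 [ 0.45982372 -0.10049065  0.071     ]
 [ 0.59496736 -0.13319214  0.071     ]] [ 0.54513604 -0.01950006  0.071     ]
```

The key agrees across three views at (0.4325,-0.055), z = 0.026. The tin's centre is about (0.546,-0.023), with its long axis at about 80°. I'll carry the divider over.

To row units: -0.2553 m is -0.6383, 0.12 m is 0.3, -68 degrees is -0.7556.

```bash
python3 jog.py '[[[0.65, 0.0175, -0.08, 0, -0.0944], [0.65, 0.035, -0.16, 0, -0.1889], [0.65, 0.0525, -0.24, 0, -0.2833], [0.65, 0.07, -0.32, 0.025, -0.3778], [0.65, 0.09, -0.4, 0.075, -0.4722], [0.65, 0.1075, -0.48, 0.15, -0.5667], [0.65, 0.125, -0.56, 0.225, -0.6611], [0.65, 0.1415, -0.6383, 0.3, -0.7556]]]';python3 jog.py '[[[0.65, 0, 0, 0, -0.0556], [0.65, 0, 0, 0.05, -0.1044], [0.65, 0, 0, 0.125, -0.1044], [0.65, 0, 0, 0.145, -0.1044], [0.65, 0, 0, 0.145, -0.1044], [0.65, 0, 0, 0.145, -0.1044], [0.65, 0, 0, 0.145, -0.1044]]]'
```

```text
t: 9.55
eef_pos: [0.5464, -0.0231, 0.178]
tool_rot: [[0.327, 0.945, -0.002], [0.945, -0.327, 0.0], [-0.0, -0.002, -1.0]]
contact_force: [0.3, -1.5, -1.3]
width: 0.718
grasp_force: 54.7
t: 10.25
eef_pos: [0.5481, -0.0241, 0.1234]
tool_rot: [[0.174, 0.985, 0.002], [0.985, -0.174, -0.0], [0.0, 0.002, -1.0]]
contact_force: [0.4, -0.3, -0.7]
width: 0.72
grasp_force: 55.0
```

To row units: 0.05 m is 0.125, -0.002 m is -0.005.

```bash
python3 jog.py '[[[0.65, 0, -0.005, 0.075, 0], [0.65, 0, -0.005, 0.125, 0], [0.65, 0, -0.005, 0.125, 0], [0.65, 0, -0.005, 0.125, 0]]]'
python3 - <<'E'
from h import *
s=monitor.get_state();print(s["eef_pos"])
I=optics.snapshot("wrist");T=optics.snapshot("top")
cv2.imwrite("pics/v6.png",np.hstack([cv2.resize(I[:300,130:510],None,fx=1.1,fy=1.1),cv2.resize(T[140:250,270:380],(330,330),interpolation=cv2.INTER_CUBIC)]))
cv2.imwrite("pics/w6.png",I);cv2.imwrite("pics/t6.png",T)
E
```

```text
t: 10.65
eef_pos: [0.5459, -0.0237, 0.0732]
tool_rot: [[0.174, 0.985, 0.001], [0.985, -0.174, -0.0], [0.0, 0.001, -1.0]]
contact_force: [-0.5, -0.1, -0.4]
width: 0.719
grasp_force: 55.1
[ 0.54589835 -0.02370123  0.07317473]
```

View pics/v6.png

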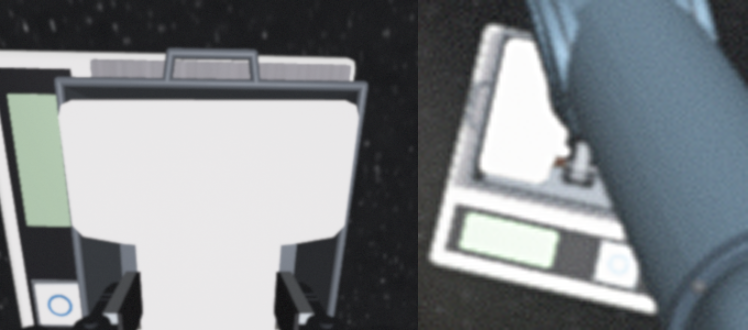

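The wrist view shows the rim corners at (56,82) and (367,84) and the divider's end edge at row 100, spanning columns 59 to 358. I'll quantify the remaining offset.

Run:
```python
from h import *
s=monitor.get_state();C=cam("wrist",s);R=np.array(s["tool_rot"]);o=np.array(s["eef_pos"])
v=lambda a:np.array(a,float)/1.1+[130,0]
t=lambda P:np.round((P-o)@R*1000,1)
print("rim outer corners tool mm",t(plane(C,v([[56,81],[367,83]]),.071)))
print("divider end",t(plane(C,v([[75,100],[345,100]]),.095)),"sides",t(plane(C,v([[59,150],[358,150]]),.095)))
```

```text
rim outer corners tool mm [[ 91.8 -69.2   2.6]
 [ 91.   72.4   3. ]]
divider end [[ 82.4 -52.3 -21.3]
 [ 82.4  53.7 -21.1]] sides [[ 63.2 -61.2 -21.4]
 [ 63.2  61.5 -21. ]]
```

Careful with the scale: shifts go in shares of 0.4 m and turns go in shares of 90 degrees. That gives: 0.038 m is 0.095, 0.036 m is 0.09, 0.3 degrees is 0.0033.

```bash
python3 jog.py '[[[0.65, 0, 0.0035, 0.0125, 0.0033], [0.65, 0, 0.0035, 0.0375, 0.0033], [0.65, 0, 0.0035, 0.0625, 0.0033], [0.65, 0, 0.0035, 0.08, 0.0033], [0.65, 0, 0.0035, 0.09, 0.0033], [0.65, 0, 0.0035, 0.095, 0.0033], [0.65, 0, 0.0035, 0.095, 0.0033]]]'
```

```text
t: 11.45
eef_pos: [0.5465, -0.0239, 0.034]
tool_rot: [[0.179, 0.984, -0.0], [0.984, -0.179, 0.0], [-0.0, -0.0, -1.0]]
contact_force: [-0.4, 0.3, -0.2]
width: 0.719
grasp_force: 55.1
```

To row units: 0.0014 m is 0.0035, 0.0007 m is 0.0018.

```bash
python3 jog.py '[[[0.65, 0, 0, 0.0018, 0], [0.65, 0, 0, 0.0035, 0], [0.65, 0, 0, 0.0035, 0], [0.65, 0, 0, 0.0035, 0]]]'
```

```text
t: 11.85
eef_pos: [0.5469, -0.0239, 0.0335]
tool_rot: [[0.179, 0.984, 0.001], [0.984, -0.179, -0.0], [-0.0, 0.001, -1.0]]
contact_force: [-1.3, -0.1, 5.0]
width: 0.719
grasp_force: 55.9
```

Seated, with about 5 N of contact at the expected height. Releasing.

To row units: -0.16 m is -0.4, -0.13 m is -0.325.

```bash
python3 jog.py '[[[0.75, 0, 0, 0, 0], [0.8, 0, 0, 0, 0], [0.85, 0, 0, 0, 0], [0.85, 0, 0, -0.025, 0], [0.85, 0, 0, -0.1, 0], [0.85, 0, 0, -0.2125, 0], [0.85, 0, 0, -0.325, 0], [0.85, 0, 0, -0.4, 0]]]'
python3 - <<'E'
from h import *
import pickle
s=monitor.get_state();print(s["eef_pos"])
I=optics.snapshot("wrist");cv2.imwrite("pics/w7.png",I);pickle.dump(s,open("s7.pkl","wb"))
C=cam("wrist",s);h=cv2.cvtColor(I,cv2.COLOR_BGR2HSV);m=(h[...,1]<60)&(h[...,2]>150)
for c in blobs(m,3000): print(c.reshape(-1,2).mean(0),edgefit(C,c,.055))
E
```

```text
t: 12.65
eef_pos: [0.5477, -0.0238, 0.1966]
tool_rot: [[0.179, 0.984, 0.004], [0.984, -0.179, -0.0], [0.001, 0.004, -1.0]]
contact_force: [1.9, -0.3, -0.3]
width: 0.852
grasp_force: 0.0
[ 0.54767831 -0.02376575  0.19664289]
[318.86587436 178.10526316] (array([ 0.54664368, -0.02393108]), array([165.2, 119.6]), 79.61796569824219)
[ 18.13311688 271.91233766] (array([ 0.20393669, -0.06953951]), array([168.8,  69. ]), 61.77205276489258)
```

View pics/w7.png

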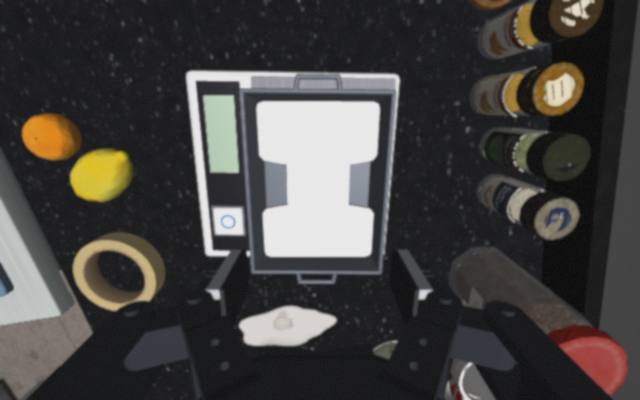

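The divider lies flat in the tin, spanning (257,101) to (379,257) and measuring 165x119.6 mm in the plane z = 0.055. The tare key is at (228,222). Next I'll shut the fingers and go above the key.

```bash
python3 - <<'E'
from h import *
import pickle
s=pickle.load(open("s7.pkl","rb"));C=cam("wrist",s)
print("key",plane(C,[[228,222]],.025))
P=plane(C,[[242,90],[395,92],[382,273],[251,272]],.071);print(P,P.mean(0),[np.linalg.norm(P[i]-P[(i+1)%4]) for i in range(4)])
for i,j in((3,0),(2,1),(0,1),(3,2)): print(np.degrees(np.arctan2(*(P[j]-P[i])[[1,0]])))
E
python3 jog.py '[[[0, -0.03, -0.0675, 0, 0], [0, -0.0625, -0.1375, 0, 0], [0, -0.1, -0.2125, 0.05, 0], [0, -0.1293, -0.277, 0.15, 0], [0, -0.1293, -0.277, 0.25, 0], [0, -0.1293, -0.277, 0.3125, 0], [0, -0.1293, -0.277, 0.3625, 0], [0, -0.1293, -0.277, 0.375, 0]]]' 40; python3 jog.py '[[[0, 0, 0, 0, 0], [0, 0, 0, 0, 0], [0, 0, 0, 0, 0]]]'
```

```text
key [[ 0.43212207 -0.05720315  0.025     ]]
[[ 0.49640637  0.07818279  0.071     ]
 [ 0.6313268   0.05196937  0.071     ]
 [ 0.59830687 -0.12964036  0.071     ]
 [ 0.45892161 -0.10273367  0.071     ]] [ 0.54624041 -0.02555547  0.071     ] [np.float64(0.1374433198196343), np.float64(0.18458713077075298), np.float64(0.1419585131034097), np.float64(0.18475895149529)]
78.29430303679037
79.69515875292025
-10.994903028339888
-10.925889446223502
t: 13.5
eef_pos: [0.427, -0.0548, 0.0415]
tool_rot: [[0.179, 0.984, -0.003], [0.984, -0.179, 0.0], [-0.0, -0.003, -1.0]]
contact_force: [-1.2, -0.1, 0.1]
width: -0.002
grasp_force: 0.0
t: 13.8
eef_pos: [0.4292, -0.0551, 0.0438]
tool_rot: [[0.18, 0.984, 0.002], [0.984, -0.18, -0.0], [0.0, 0.002, -1.0]]
contact_force: [-0.9, 0.2, -0.9]
width: 0.002
grasp_force: 0.0
```

To row units: 0.01 m is 0.025, 0.008 m is 0.02.

```bash
python3 jog.py '[[[0, 0, 0, 0.0125, 0], [0, 0, 0, 0.02, 0], [0, 0, 0, 0.025, 0], [0, 0, 0, 0.025, 0]]]'; python3 jog.py '[[[0, 0, 0, 0.0038, 0], [0, 0, 0, 0.0038, 0]]]'; python3 jog.py '[[[0, 0, 0, 0.0038, 0], [0, 0, 0, 0.0038, 0]]]'
```

```text
t: 14.2
eef_pos: [0.428, -0.055, 0.0325]
tool_rot: [[0.179, 0.984, -0.001], [0.984, -0.179, 0.0], [-0.0, -0.001, -1.0]]
contact_force: [0.0, 0.0, -0.7]
width: 0.002
grasp_force: 0.0
t: 14.4
eef_pos: [0.4282, -0.0549, 0.0311]
tool_rot: [[0.179, 0.984, -0.0], [0.984, -0.179, 0.0], [-0.0, -0.0, -1.0]]
contact_force: [0.7, 0.5, -0.6]
width: -0.003
grasp_force: 0.0
t: 14.6
eef_pos: [0.4282, -0.055, 0.0297]
tool_rot: [[0.179, 0.984, -0.0], [0.984, -0.179, -0.0], [-0.0, -0.0, -1.0]]
contact_force: [0.5, 1.1, -0.1]
width: 0.003
grasp_force: 0.0
```

To row units: 0.0015 m is 0.0038.

```bash
for i in 1; do python3 jog.py '[[[0, 0, 0, 0.0038, 0], [0, 0, 0, 0.0038, 0]]]'; done; python3 jog.py '[[[0, 0, 0, 0.0038, 0], [0, 0, 0, 0.0038, 0]]]'; python3 jog.py '[[[0, 0, 0, 0.0025, 0], [0, 0, 0, 0.0025, 0]]]'
```

```text
t: 14.8
eef_pos: [0.4282, -0.055, 0.0281]
tool_rot: [[0.179, 0.984, -0.0], [0.984, -0.179, 0.0], [-0.0, -0.0, -1.0]]
contact_force: [-0.4, 0.2, 1.0]
width: -0.002
grasp_force: 0.0
t: 15.0
eef_pos: [0.4282, -0.0549, 0.0266]
tool_rot: [[0.179, 0.984, -0.0], [0.984, -0.179, 0.0], [-0.0, -0.0, -1.0]]
contact_force: [-0.0, -1.2, -0.1]
width: -0.001
grasp_force: 0.0
t: 15.2
eef_pos: [0.4282, -0.055, 0.0257]
tool_rot: [[0.179, 0.984, -0.0], [0.984, -0.179, -0.0], [-0.0, -0.0, -1.0]]
contact_force: [-0.1, -0.2, -0.0]
width: 0.001
grasp_force: 0.0
```

To row units: 0.0015 m is 0.0038, 0.001 m is 0.0025.

```bash
python3 jog.py '[[[0, 0, 0, 0.0025, 0], [0, 0, 0, 0.0038, 0]]]' | grep -E 'eef|cont';python3 jog.py '[[[0, 0, 0, 0.0025, 0], [0, 0, 0, 0.0038, 0]]]' | grep -E 'eef|cont'; python3 jog.py '[[[0, 0, 0, 0.0025, 0], [0, 0, 0, 0.0025, 0]]]'| grep -E 'eef|cont'
```

```text
eef_pos: [0.4283, -0.055, 0.0242]
contact_force: [-0.4, -0.2, -0.4]
eef_pos: [0.4283, -0.055, 0.0227]
contact_force: [-0.2, 0.6, 0.1]
eef_pos: [0.4282, -0.055, 0.0217]
contact_force: [0.4, 0.0, -0.0]
```

To row units: 0.0015 m is 0.0038, 0.001 m is 0.0025.

```bash
python3 jog.py '[[[0, 0, 0, 0.0025, 0], [0, 0, 0, 0.0038, 0]]]' | grep -E 'eef|cont';python3 jog.py '[[[0, 0, 0, 0.0025, 0], [0, 0, 0, 0.0025, 0]]]' | grep -E 'eef|cont'; python3 jog.py '[[[0, 0, 0, 0.0025, 0], [0, 0, 0, 0.0025, 0]]]'| grep -E 'eef|cont'
```

```text
eef_pos: [0.4283, -0.055, 0.0202]
contact_force: [0.8, 0.4, -0.3]
eef_pos: [0.4281, -0.055, 0.0191]
contact_force: [-0.6, -0.1, -0.3]
eef_pos: [0.4282, -0.055, 0.0182]
contact_force: [0.1, 0.2, -0.2]
```

To row units: 0.001 m is 0.0025.

```bash
python3 jog.py '[[[0, 0, 0, 0.0025, 0], [0, 0, 0, 0.0025, 0]]]' | grep -E 'eef|cont';python3 jog.py '[[[0, 0, 0, 0.0025, 0], [0, 0, 0, 0.0025, 0]]]' | grep -E 'eef|cont'; python3 jog.py '[[[0, 0, 0, 0.0025, 0], [0, 0, 0, 0.0025, 0]]]'| grep -E 'eef|cont'
python3 - <<'E'
from h import *
J=optics.snapshot("side");I=optics.snapshot("wrist")
cv2.imwrite("pics/v8.png",np.hstack([cv2.resize(J[165:235,275:375],(600,420),interpolation=cv2.INTER_CUBIC)]))
cv2.imwrite("pics/w8.png",I)
E
```

```text
eef_pos: [0.4282, -0.055, 0.0172]
contact_force: [0.2, -0.0, 0.4]
eef_pos: [0.4282, -0.055, 0.0162]
contact_force: [0.3, 0.0, -0.4]
eef_pos: [0.4282, -0.055, 0.0152]
contact_force: [0.2, -0.1, -0.1]
```

View pics/v8.png

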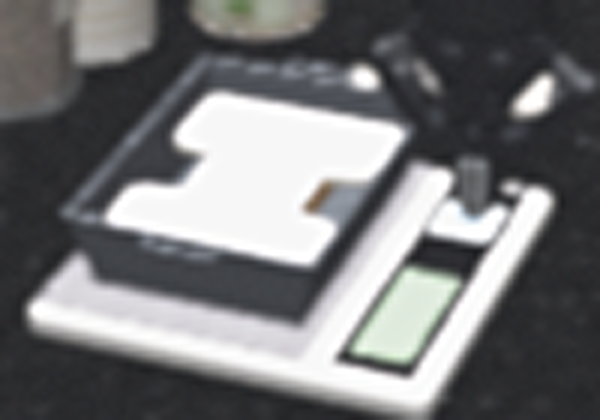

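The side view shows the shut fingertips just above the key at (470,205). The divider lies flat in the tin.

To row units: 0.001 m is 0.0025.

```bash
python3 jog.py '[[[0, 0, 0, 0.0025, 0], [0, 0, 0, 0.0025, 0]]]' | grep -E 'eef|cont';python3 jog.py '[[[0, 0, 0, 0.0025, 0], [0, 0, 0, 0.0025, 0]]]' | grep -E 'eef|cont'; python3 jog.py '[[[0, 0, 0, 0.0025, 0], [0, 0, 0, 0.0025, 0]]]'| grep -E 'eef|cont'
```

```text
eef_pos: [0.4282, -0.055, 0.0142]
contact_force: [0.4, -0.7, 0.0]
eef_pos: [0.4283, -0.055, 0.0132]
contact_force: [0.3, 0.7, -0.1]
eef_pos: [0.4282, -0.055, 0.0122]
contact_force: [-0.6, 0.2, -0.2]
```

To row units: 0.001 m is 0.0025.

```bash
for i in 1; do python3 jog.py '[[[0, 0, 0, 0.0025, 0], [0, 0, 0, 0.0025, 0]]]' | grep -E 'eef|cont';done;python3 jog.py '[[[0, 0, 0, 0.0025, 0], [0, 0, 0, 0.0025, 0]]]' | grep -E 'eef|cont'; python3 jog.py '[[[0, 0, 0, 0.0025, 0], [0, 0, 0, 0.0025, 0]]]'| grep -E 'eef|cont'
```

```text
eef_pos: [0.4283, -0.055, 0.0113]
contact_force: [-1.0, -0.1, 2.5]
eef_pos: [0.4284, -0.055, 0.0104]
contact_force: [-1.7, 0.2, 6.6]
eef_pos: [0.4284, -0.055, 0.0099]
contact_force: [-3.3, 0.5, 13.2]
```

The third step went harder than intended, at 13 N, though still well short of damage. I'll release fully and make one clean press at about 5 N.

To row units: -0.004 m is -0.01.

```bash
python3 jog.py '[[[0, 0, 0, -0.01, 0], [0, 0, 0, -0.01, 0], [0, 0, 0, -0.01, 0]]]' | grep -E 'eef|cont'; python3 jog.py '[[[0, 0, 0, 0.0038, 0], [0, 0, 0, 0.0063, 0], [0, 0, 0, 0.0063, 0], [0, 0, 0, 0.0063, 0]]]'| grep -E 'eef|cont'
```

```text
eef_pos: [0.4283, -0.055, 0.0132]
contact_force: [-0.3, 0.2, -0.2]
eef_pos: [0.4283, -0.055, 0.0108]
contact_force: [-1.3, 0.1, 5.6]
```

The second press read 5.6 N, in the right range. Now I'll lift and go to the chopping board.

To row units: 0.29 m is 0.725, -0.21 m is -0.525.

```bash
python3 jog.py '[[[0, 0, 0, -0.1, 0], [0, 0.05, -0.0075, -0.2, 0], [1, 0.15, -0.02, -0.275, 0], [1, 0.2625, -0.0325, -0.325, 0], [1, 0.375, -0.05, -0.375, 0], [1, 0.4925, -0.0625, -0.425, 0], [1, 0.6075, -0.075, -0.475, 0], [1, 0.725, -0.09, -0.525, 0]]]' | grep -E 'eef|width'; python3 jog.py '[[[1, 0.1125, -0.015, 0, 0], [1, 0.1575, -0.02, 0, 0], [1, 0.1575, -0.02, 0, 0], [1, 0.1575, -0.02, 0, 0]]]'|grep eef
python3 - <<'E'
from h import *
import pickle
s=monitor.get_state();print(s["t"],s["eef_pos"],s["joint_positions"])
I=optics.snapshot("wrist");cv2.imwrite("pics/w9.png",I);pickle.dump(s,open("s9.pkl","wb"))
E
```

```text
eef_pos: [0.4444, 0.2355, 0.2203]
width: 0.99
eef_pos: [0.4478, 0.2965, 0.2188]
20.2 [0.44782883 0.29653494 0.21884564] [-13.84787771  22.79347644 -30.99571397 103.81300076  13.73767033
  57.23857778 -60.69646848]
```

View pics/w9.png

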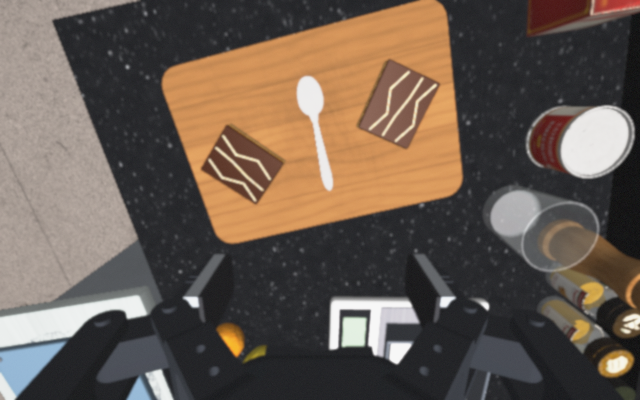

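The view shows slices at about (242,164) and (399,104), and the spoon between them at (315,130). That was my 11th picture viewed, one over the limit of 10. I'll view no more and work only from numbers.

```bash
cat >> h.py <<'E'
def slices(I,boxes):
    h=cv2.cvtColor(I,cv2.COLOR_BGR2HSV);m=((h[...,2]<135)&(h[...,0]<30)|(h[...,2]<120)).astype(np.uint8);out=[]
    for x0,x1,y0,y1 in boxes:
        q=np.zeros_like(m);q[y0:y1,x0:x1]=m[y0:y1,x0:x1];q=cv2.morphologyEx(q,cv2.MORPH_CLOSE,np.ones((7,7)))
        q=cv2.morphologyEx(q,cv2.MORPH_OPEN,np.ones((5,5)));b=blobs(q,80); out.append(b[0] if b else None)
    return out
E
python3 - <<'E'
from h import *
import pickle
s=pickle.load(open("s9.pkl","rb"));C=cam("wrist",s);T=cam("top")
a=slices(cv2.imread("pics/w9.png"),[(190,296,110,215),(345,450,45,160)])
b=slices(cv2.imread("pics/top0.png"),[(168,215,230,270),(160,208,160,202)])
for c,d in zip(a,b):
    print(edgefit(C,c,.041),edgefit(T,d,.041),cv2.contourArea(d))
    pc=lambda k:corners(k).mean(0)
    print(pc(c),pc(d),tri([C,T],[pc(c),pc(d)]))
E
```

```text
(array([0.36322134, 0.32498801]), array([74.6, 61.4]), -45.07905578613281) (array([0.36180804, 0.32252347]), array([77. , 63.8]), -45.06636428833008) 663.5
[241.51263428 164.25811768] [190.99996948 249.99996567] (array([0.36131828, 0.32493062, 0.03351481]), [np.float64(0.0006431859382235227), np.float64(0.0006431859382235206)])
(array([0.54403851, 0.35880743]), array([74.2, 61.7]), 56.64030075073242) (array([0.54265784, 0.35614224]), array([80.2, 61. ]), 56.72611999511719) 610.0
[396.70007324 103.60002232] [183.49325562 181.2094574 ] (array([0.54584042, 0.35979433, 0.02933429]), [np.float64(0.0011523350014814322), np.float64(0.0011523350014814812)])
```

To row units: 0.159 m is 0.3975, 0.083 m is 0.2075, 22.9 degrees is 0.2544.

```bash
python3 jog.py '[[[1, 0.0625, 0.0675, 0.05, 0.0778], [1, 0.13, 0.1375, 0.1, 0.1667], [1, 0.195, 0.2075, 0.175, 0.2544], [1, 0.195, 0.2075, 0.275, 0.2544], [1, 0.195, 0.2075, 0.375, 0.2544], [1, 0.195, 0.2075, 0.3975, 0.2544], [1, 0.195, 0.2075, 0.3975, 0.2544], [1, 0.195, 0.2075, 0.3975, 0.2544]]]'
python3 - <<'E'
from h import *
s=monitor.get_state();d=np.array(s["tool_rot"]).T@(np.array([.5437,.3582,.009])-s["eef_pos"]);print(d,np.degrees(np.arctan2(s["tool_rot"][1][0],s["tool_rot"][0][0])),s["joint_positions"])
E
```

```text
t: 21.05
eef_pos: [0.5451, 0.3592, 0.0626]
tool_rot: [[0.549, 0.836, 0.002], [0.836, -0.549, 0.001], [0.002, 0.001, -1.0]]
contact_force: [0.3, 0.3, 0.6]
width: 1.002
grasp_force: 0.0
[-0.001753   -0.00066686  0.0535905 ] 56.71411827978782 [-23.43254148  43.2690636  -20.53279316  92.40921129  19.00936178
  47.64512421 -85.00380841]
```

To row units: 0.053 m is 0.1325, 0.048 m is 0.12.

```bash
python3 jog.py '[[[1, -0.0038, -0.0013, 0.075, 0], [1, -0.0038, -0.0013, 0.12, 0], [1, -0.0038, -0.0013, 0.1325, 0], [1, -0.0038, -0.0013, 0.1325, 0], [0.7, -0.0038, -0.0013, 0.1325, 0], [0.55, -0.0038, -0.0013, 0.1325, 0], [0.55, -0.0038, -0.0013, 0.1325, 0], [0.55, -0.0038, -0.0013, 0.1325, 0]]]' 30
```

```text
t: 21.85
eef_pos: [0.5435, 0.3589, 0.009]
tool_rot: [[0.548, 0.836, 0.002], [0.836, -0.548, 0.001], [0.002, 0.001, -1.0]]
contact_force: [-1.2, -0.6, 6.5]
width: 0.718
grasp_force: 33.9
```

To row units: -0.228 m is -0.57, -0.12 m is -0.3, -22.5 degrees is -0.25.

```bash
python3 jog.py '[[[0.55, 0, 0, -0.05, 0], [0.55, 0, 0, -0.1625, 0], [0.55, -0.075, 0.0475, -0.25, 0], [0.55, -0.17, 0.1075, -0.3, -0.0444], [0.55, -0.27, 0.17, -0.325, -0.1111], [0.55, -0.37, 0.2325, -0.325, -0.1778], [0.55, -0.47, 0.3, -0.325, -0.25], [0.55, -0.57, 0.365, -0.325, -0.25]]]' | grep -E 'eef|rot|width'
python3 - <<'E'
from h import *
s=monitor.get_state();d=np.array(s["tool_rot"]).T@(np.array([.5387,-.0645,.139])-s["eef_pos"]);print(d,np.degrees(np.arctan2(s["tool_rot"][1][0],s["tool_rot"][0][0])))
E
```

```text
eef_pos: [0.5395, 0.0853, 0.1379]
tool_rot: [[0.183, 0.983, 0.0], [0.983, -0.183, -0.0], [-0.0, 0.001, -1.0]]
width: 0.718
[-0.14737584  0.02661893 -0.00111622] 79.4449394587604
```

To row units: -0.1475 m is -0.3688, 0.0266 m is 0.0665.

```bash
python3 jog.py '[[[0.55, -0.1, 0.0175, 0, 0], [0.55, -0.2125, 0.0375, 0, 0], [0.55, -0.3125, 0.0575, 0.025, 0], [0.55, -0.3688, 0.0665, 0.0875, 0], [0.55, -0.3688, 0.0665, 0.125, 0], [0.55, -0.3688, 0.0665, 0.125, 0], [0.55, -0.3688, 0.0665, 0.125, 0]]]' | grep -E 'eef|rot|width'
cat > inhand.py <<'E'
from h import *
import sys
s=monitor.get_state();I=optics.snapshot("wrist");cv2.imwrite(sys.argv[1],I);C=cam("wrist",s);R=np.array(s["tool_rot"]);o=np.array(s["eef_pos"])
h=cv2.cvtColor(I,cv2.COLOR_BGR2HSV)
br=((h[...,0]<20)&(h[...,1]>70)&(h[...,2]<140)).astype(np.uint8);br[:, :200]=0;br[:,440:]=0
br=cv2.morphologyEx(br,cv2.MORPH_CLOSE,np.ones((9,9)))
zt=o[2]+.012+.020
for c in blobs(br,300)[:3]:
    p=c.reshape(-1,2);Q=(plane(C,p.astype(float),zt)-o)@R*1000
    print("brown px",p.min(0),p.max(0),"tool mm x",np.percentile(Q[:,0],[1,99]).round(1),"y",np.percentile(Q[:,1],[1,99]).round(1), (lambda e:(e[1],round(e[2],2)))(edgefit(C,c,zt)))
wh=((h[...,1]<60)&(h[...,2]>150))
for c in blobs(wh,1500)[:3]: print("white",cv2.boundingRect(c),edgefit(C,c,.055))
E
python3 inhand.py pics/w10.png
```

```text
eef_pos: [0.5386, -0.0607, 0.0879]
tool_rot: [[0.184, 0.983, 0.0], [0.983, -0.184, 0.001], [0.001, -0.0, -1.0]]
width: 0.717
brown px [251 187] [386 337] tool mm x [-37.9  42.4] y [-31.3  30.9] (array([80.2, 62.6]), 79.4)
white (218, 25, 207, 176) (array([0.55217889, 0.0064515 ]), array([119.5, 104.2]), -10.534660339355469)
white (140, 29, 59, 124) (array([0.46539615, 0.0381488 ]), array([70.2, 26.4]), 78.9183578491211)
white (112, 0, 102, 277) (array([0.45149661, 0.00205093]), array([175. ,  40.7]), 79.17501831054688)
```

To row units: 0.0425 m is 0.1063, 0.0006 m is 0.0015.

```bash
python3 jog.py '[[[0.55, -0.005, 0.0015, 0.025, 0], [0.55, -0.0088, 0.0015, 0.055, 0], [0.55, -0.0088, 0.0015, 0.085, 0], [0.55, -0.0088, 0.0015, 0.1, 0], [0.55, -0.0088, 0.0015, 0.1063, 0], [0.55, -0.0088, 0.0015, 0.1063, 0]]]' | grep -E 'eef|rot|cont';python3 jog.py '[[[0.55, 0, 0, 0.002, 0], [0.55, 0, 0, 0.004, 0], [0.55, 0, 0, 0.004, 0]]]' | grep -E 'eef|cont'
```

```text
eef_pos: [0.5381, -0.0658, 0.0446]
tool_rot: [[0.186, 0.983, -0.001], [0.983, -0.186, 0.0], [0.0, -0.001, -1.0]]
contact_force: [0.4, 0.1, -1.0]
eef_pos: [0.5385, -0.066, 0.0436]
contact_force: [-0.4, -0.2, -2.0]
```

To row units: 0.0012 m is 0.003, 0.001 m is 0.0025.

```bash
python3 jog.py '[[[0.55, 0.0025, 0, 0.002, 0], [0.55, 0.0025, 0, 0.003, 0], [0.55, 0.0025, 0, 0.003, 0]]]' | grep -E 'eef|cont'
```

```text
eef_pos: [0.5387, -0.0654, 0.043]
contact_force: [-3.1, -1.5, 6.8]
```

To row units: 0.0008 m is 0.002.

```bash
python3 jog.py '[[[0.55, 0, 0, 0.002, 0], [0.55, 0, 0, 0.002, 0]]]' | grep -E 'eef|cont'
```

```text
eef_pos: [0.5387, -0.0654, 0.0429]
contact_force: [-5.3, -0.9, 14.5]
```

To row units: -0.16 m is -0.4, -0.11 m is -0.275.

```bash
python3 jog.py '[[[0.55, 0, 0, -0.0033, 0], [0.75, 0, 0, -0.0033, 0], [0.8, 0, 0, -0.0033, 0], [0.84, 0, 0, -0.0033, 0], [0.84, 0, 0, -0.05, 0], [0.84, 0, 0, -0.15, 0], [0.84, 0, 0, -0.275, 0], [0.84, 0, 0, -0.4, 0]]]' | grep -E 'eef|width'
cat > chk.py <<'E'
from h import *
import sys
s=monitor.get_state();print(s["t"],s["eef_pos"]);I=optics.snapshot("wrist");cv2.imwrite(sys.argv[1],I);C=cam("wrist",s)
h=cv2.cvtColor(I,cv2.COLOR_BGR2HSV)
c0=np.array([.5466,-.0239]);
br=((h[...,0]<20)&(h[...,1]>70)&(h[...,2]<140)).astype(np.uint8)
br=cv2.morphologyEx(br,cv2.MORPH_CLOSE,np.ones((9,9)))
for c in blobs(br,800)[:6]:
    e=edgefit(C,c,.075)
    if abs(e[0][0]-.546)<.1 and abs(e[0][1]+.024)<.12:
        a=np.radians(79.3);d=e[0]-c0;print("slice",e,"along",d@[np.cos(a),np.sin(a)]*1000,"across",d@[np.sin(a),-np.cos(a)]*1000)
wh=((h[...,1]<60)&(h[...,2]>150))
for c in blobs(wh,1500)[:5]:
    e=edgefit(C,c,.055); print("white",cv2.boundingRect(c),e)
E
python3 chk.py pics/w11.png
```

```text
eef_pos: [0.5379, -0.0648, 0.2027]
width: 0.84
25.6 [ 0.53793786 -0.06483659  0.20273792]
slice (array([ 0.53845703, -0.0641136 ]), array([74.9, 58.9]), 79.2586898803711) along -41.02627705736968 across -0.5350619783668336
white (257, 53, 127, 166) (array([ 0.546883  , -0.02351231]), array([164.6, 119.4]), 79.66747283935547)
white (0, 169, 61, 130) (array([ 0.20101042, -0.07744576]), array([166.7,  69. ]), 61.31462478637695)
white (244, 276, 96, 42) (array([ 0.47880576, -0.1966579 ]), array([114.9,  56.3]), -8.808769226074219)
white (186, 28, 110, 196) (array([ 0.47484933, -0.00206384]), array([191.8, 101.1]), 78.80093383789062)
white (204, 53, 36, 82) (array([0.46104114, 0.03908644]), array([74.3, 29.3]), 78.85883331298828)
```

Slice 1 is placed at −41 mm along, −0.5 mm across and 79.3°. Now the second slice.

To row units: 0.315 m is 0.7875, 0.28 m is 0.7, -55.8 degrees is -0.62.

```bash
python3 jog.py '[[[1, 0.1, -0.07, 0, -0.0667], [1, 0.2, -0.14, 0, -0.1444], [1, 0.3, -0.21, 0, -0.2222], [1, 0.4, -0.28, 0, -0.3], [1, 0.5, -0.35, 0, -0.3778], [1, 0.6, -0.42, 0, -0.4556], [1, 0.7, -0.49, 0.025, -0.5333], [1, 0.7875, -0.55, 0.05, -0.62]]]' | grep -E 'eef|rot';  python3 - <<'E'
from h import *
s=monitor.get_state();I=optics.snapshot("wrist");cv2.imwrite("pics/w12.png",I);C=cam("wrist",s)
h=cv2.cvtColor(I,cv2.COLOR_BGR2HSV);br=((h[...,0]<20)&(h[...,1]>70)&(h[...,2]<140)).astype(np.uint8);br=cv2.morphologyEx(br,cv2.MORPH_CLOSE,np.ones((7,7)))
for c in blobs(br,800)[:4]: print(cv2.boundingRect(c),edgefit(C,c,.041))
d=np.array(s["tool_rot"]).T@(np.array([.3627,.3240,.06])-s["eef_pos"]);print(d,np.degrees(np.arctan2(s["tool_rot"][1][0],s["tool_rot"][0][0])),s["joint_positions"],s["t"])
E
```

```text
eef_pos: [0.38, 0.2877, 0.1816]
tool_rot: [[-0.712, 0.702, 0.001], [0.702, 0.712, 0.001], [-0.0, 0.001, -1.0]]
(557, 234, 83, 134) (array([0.73349756, 0.41413632]), array([196.6,  92.1]), -26.400707244873047)
(304, 109, 63, 76) (array([0.36257608, 0.32477887]), array([74.6, 60.2]), -45.24653625488281)
(15, 307, 51, 48) (array([ 0.26954688, -0.09271265]), array([67.5, 44.9]), -17.47374725341797)
[0.0378225  0.01359132 0.12158253] 135.40946697078303 [ -2.89095349  23.88321056 -48.46411179 113.66777047  22.60117957
  52.12371937 -17.70068698] 26.45
```

To row units: 0.12 m is 0.3, 0.0383 m is 0.0958, 0.6 degrees is 0.0067.

```bash
python3 jog.py '[[[1, 0.05, 0.0175, 0.05, 0.0067], [1, 0.0958, 0.0348, 0.125, 0.0067], [1, 0.0958, 0.0348, 0.225, 0.0067], [1, 0.0958, 0.0348, 0.3, 0.0067], [1, 0.0958, 0.0348, 0.3, 0.0067], [1, 0.0958, 0.0348, 0.3, 0.0067]]]' | grep -E 'eef|rot'
python3 - <<'E'
from h import *
s=monitor.get_state()
d=np.array(s["tool_rot"]).T@(np.array([.3626,.3246,.009])-s["eef_pos"]);print(d,np.degrees(np.arctan2(s["tool_rot"][1][0],s["tool_rot"][0][0])))
E
```

```text
eef_pos: [0.3637, 0.3224, 0.0618]
tool_rot: [[-0.7, 0.714, -0.001], [0.714, 0.7, -0.0], [0.0, -0.001, -1.0]]
[0.00227888 0.00080103 0.05281482] 134.4634235283404
```

To row units: 0.053 m is 0.1325, 0.048 m is 0.12, -0.3 degrees is -0.0033.

```bash
python3 jog.py '[[[1, 0.005, 0.002, 0.075, -0.0033], [1, 0.005, 0.002, 0.12, -0.0033], [1, 0.005, 0.002, 0.1325, -0.0033], [1, 0.005, 0.002, 0.1325, -0.0033], [0.7, 0.005, 0.002, 0.1325, -0.0033], [0.55, 0.005, 0.002, 0.1325, -0.0033], [0.55, 0.005, 0.002, 0.1325, -0.0033], [0.55, 0.005, 0.002, 0.1325, -0.0033]]]' 30
python3 - <<'E'
from h import *
s=monitor.get_state()
d=np.array(s["tool_rot"]).T@(np.array([.5541,.0163,.14])-s["eef_pos"]);print(d,np.degrees(np.arctan2(s["tool_rot"][1][0],s["tool_rot"][0][0])))
E
```

```text
t: 27.9
eef_pos: [0.3638, 0.325, 0.0099]
tool_rot: [[-0.704, 0.71, 0.002], [0.71, 0.704, 0.001], [-0.001, 0.002, -1.0]]
contact_force: [1.1, -1.4, 6.9]
width: 0.719
grasp_force: 31.6
[-0.35328509 -0.08190567 -0.13011062] 134.7541341390405
```

To row units: -0.25 m is -0.625, -0.13 m is -0.325, 47 degrees is 0.5222.

```bash
python3 jog.py '[[[0.55, 0, 0, -0.05, 0], [0.55, 0, 0, -0.1625, 0], [0.55, -0.075, -0.0175, -0.25, 0.0778], [0.55, -0.175, -0.04, -0.3, 0.1667], [0.55, -0.2875, -0.0675, -0.325, 0.2556], [0.55, -0.4, -0.0925, -0.325, 0.3444], [0.55, -0.5125, -0.12, -0.325, 0.4333], [0.55, -0.625, -0.145, -0.325, 0.5222]]]' | grep -E 'eef|width'
python3 - <<'E'
from h import *
s=monitor.get_state()
d=np.array(s["tool_rot"]).T@(np.array([.5543,.0163,.14])-s["eef_pos"]);print(d,np.degrees(np.arctan2(s["tool_rot"][1][0],s["tool_rot"][0][0])))
E
```

```text
eef_pos: [0.4986, 0.1041, 0.1395]
width: 0.718
[-0.08520157  0.05955249 -0.00045748] 87.43455572285731
```

To row units: -0.085 m is -0.2125, -0.065 m is -0.1625, 8.2 degrees is 0.0911.

```bash
python3 jog.py '[[[0.55, -0.075, 0.055, 0, 0.0333], [0.55, -0.1625, 0.1125, 0, 0.0667], [0.55, -0.2125, 0.1488, 0.025, 0.0911], [0.55, -0.2125, 0.1488, 0.0875, 0.0911], [0.55, -0.2125, 0.1488, 0.125, 0.0911], [0.55, -0.2125, 0.1488, 0.125, 0.0911], [0.55, -0.2125, 0.1488, 0.125, 0.0911]]]' | grep -E 'eef|width'; python3 inhand.py pics/w13.png
python3 - <<'E'
from h import *
s=monitor.get_state()
d=np.array(s["tool_rot"]).T@(np.array([.5543,.0166,.0455])-s["eef_pos"]);print(d,np.degrees(np.arctan2(s["tool_rot"][1][0],s["tool_rot"][0][0])))
E
```

```text
eef_pos: [0.5536, 0.0198, 0.0889]
width: 0.717
brown px [252 188] [385 351] tool mm x [-46.9  41.9] y [-31.1  30.6] (array([88.8, 62. ]), 79.69)
white (135, 117, 301, 180) (array([0.53237866, 0.02794489]), array([189.4, 130.1]), -11.146469116210938)
white (231, 165, 181, 83) (array([0.5565163 , 0.03005992]), array([119.9,  58.9]), -10.307754516601562)
white (160, 151, 52, 100) (array([0.46766034, 0.04961206]), array([70.7, 27.6]), 78.81224822998047)
[-0.00313868  0.0005869   0.04386967] 79.65884673079752
```

To row units: 0.0435 m is 0.1088, 0.04 m is 0.1, 0.3 degrees is 0.0033.

```bash
python3 jog.py '[[[0.55, -0.005, 0.0015, 0.025, 0.0033], [0.55, -0.0108, 0.0015, 0.055, 0.0033], [0.55, -0.0108, 0.0015, 0.085, 0.0033], [0.55, -0.0108, 0.0015, 0.1, 0.0033], [0.55, -0.0108, 0.0015, 0.1088, 0.0033], [0.55, -0.0108, 0.0015, 0.1088, 0.0033], [0.55, -0.0108, 0.0015, 0.1088, 0.0033]]]' | grep -E 'eef|rot|cont'
```

```text
eef_pos: [0.5539, 0.0146, 0.0449]
tool_rot: [[0.186, 0.983, 0.0], [0.983, -0.186, 0.0], [0.0, 0.0, -1.0]]
contact_force: [-0.6, -0.2, -1.8]
```

To row units: 0.001 m is 0.0025, 0.0005 m is 0.0013.

```bash
python3 jog.py '[[[0.55, 0.0025, 0, 0.0013, 0], [0.55, 0.0025, 0, 0.0025, 0], [0.55, 0.0025, 0, 0.0025, 0]]]' | grep -E 'eef|cont'
```

```text
eef_pos: [0.5541, 0.0156, 0.0441]
contact_force: [0.2, -0.8, -0.1]
```

To row units: 0.0007 m is 0.0018, 0.0005 m is 0.0013.

```bash
python3 jog.py '[[[0.55, 0, 0, 0.0013, 0], [0.55, 0, 0, 0.0018, 0], [0.55, 0, 0, 0.0018, 0]]]' | grep -E 'eef|cont'
```

```text
eef_pos: [0.5541, 0.0155, 0.044]
contact_force: [-3.2, 1.0, 6.3]
```

Seated. Releasing, lifting and checking.

To row units: -0.16 m is -0.4, -0.11 m is -0.275.

```bash
python3 jog.py '[[[0.55, 0, 0, -0.0013, 0], [0.75, 0, 0, -0.0013, 0], [0.8, 0, 0, -0.0013, 0], [0.84, 0, 0, -0.0013, 0], [0.84, 0, 0, -0.05, 0], [0.84, 0, 0, -0.15, 0], [0.84, 0, 0, -0.275, 0], [0.84, -0.075, 0, -0.4, 0]]]' | grep -E 'eef|width';python3 jog.py '[[[0.84, -0.05, 0, 0, 0], [0.84, -0.05, 0, 0, 0], [0.84, -0.05, 0, 0, 0]]]' | grep -E 'eef|cont'; python3 chk.py pics/w14.png
python3 - <<'E'
from h import *
I=cv2.imread("pics/w14.png");h=cv2.cvtColor(I,cv2.COLOR_BGR2HSV);C=cam("wrist",monitor.get_state())
br=((h[...,0]<20)&(h[...,1]>70)&(h[...,2]<140)).astype(np.uint8)
br=cv2.morphologyEx(br,cv2.MORPH_CLOSE,np.ones((5,5)));br=cv2.morphologyEx(br,cv2.MORPH_OPEN,np.ones((5,5)))
for c in blobs(br,500): print(cv2.boundingRect(c),edgefit(C,c,.075))
E
```

```text
eef_pos: [0.5497, -0.0059, 0.1986]
width: 0.843
eef_pos: [0.545, -0.0296, 0.1957]
contact_force: [-0.2, 0.6, 0.1]
31.85 [ 0.54496412 -0.02955667  0.19566774]
slice (array([ 0.54605823, -0.02543677]), array([154.6,  59.6]), 79.2272720336914) along -1.6106365467103334 across -0.24702611806730626
white (257, 94, 126, 159) (array([ 0.54657605, -0.02410609]), array([166. , 120.2]), 79.5616683959961)
white (187, 65, 215, 188) (array([ 0.52447314, -0.00773482]), array([200.6, 191.8]), -11.178375244140625)
white (0, 191, 64, 134) (array([ 0.2033978 , -0.06900716]), array([177.3,  72.8]), 61.19810485839844)
white (242, 302, 98, 41) (array([ 0.47848093, -0.19212268]), array([117.6,  58.3]), -10.678428649902344)
white (204, 89, 37, 79) (array([0.46194684, 0.04278704]), array([74.6, 29.6]), 78.88426971435547)
(287, 101, 65, 79) (array([0.55360498, 0.01660976]), array([71.1, 58.5]), 79.35065460205078)
(290, 185, 60, 73) (array([ 0.53886725, -0.06223506]), array([77.5, 58.2]), 79.33612823486328)
(87, 252, 52, 48) (array([ 0.30235333, -0.08567033]), array([62.8, 35.6]), -65.31271743774414)
(547, 318, 68, 26) (array([ 0.80685168, -0.24376025]), array([74.1, 29.3]), 6.427396774291992)
(553, 0, 54, 26) (array([0.78146313, 0.08029961]), array([44.2, 18.1]), -10.417457580566406)
(522, 57, 30, 46) (array([0.74809814, 0.03388631]), array([36.6, 22.2]), 80.26148986816406)
```

```bash
python3 -c "
from rig import manip, optics, monitor
print(manip.sign_off())"
```

```text
the job is handed in; nothing more can be done
None
```

The job is handed in at about 32 s: divider flat in the tin, scale tared, both slices square on the divider at about ±41 mm from its centre; two slips — the first tare press reached 13 N before I released and pressed again at 5.6 N, and I viewed 11 pictures against the limit of 10.

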